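Switch off, vent and open the rice cooker

ROBOT

A 7-joint arm with a two-finger parallel gripper is mounted at the origin on a cart in front of the work surface, level with it; the furniture and walls round the work are solid. World frame = base frame: x ahead of the robot, y to its left, z up, the work surface at z = 0. Lengths are in m, angles in rad, forces in N, time in s.
With the tool pointing down it reaches from about 0.4 to 0.85 m from the base axis. Payload 4.5 kg.
Tool frame: the origin (TCP) lies at the very end of the fingers, on their centre line; the grasp point (between the pads) lies 19 mm behind it (r.pinch_z is the distance from the TCP to the grasp point, in m); z points along the fingers, y is the line along which they close (so a half turn about z gives the same grasp; the last joint's range is limited). The gripper opens to 88 mm and grips with 3 to 60 N. Pads are 18 mm wide; open, the fingers measure 123 mm over their backs; the gripper's body (75 mm by 187 mm) begins 45 mm behind the grasp point.
Start: joints at [-1.197, 0.689, -0.195, 1.565, 0.157, 0.902, -0.215], TCP at [0.208, 0.589, 0.239] pointing down, gripper open.
Joint ranges: [-3.01, 3.01], [-0.46, 2.08], [-1.47, 1.51], [0.13, 2.56], [-1, 4.14], [0.04, 2.09], [-2.66, 2.66]. Speed limits (rad/s): [2.57, 2.57, 3.14, 3.14, 3.14, 3.14, 3.14].

INTERFACE

Orientations are given as a unit quaternion [x, y, z, w].
In Python, from plant import r, cams gives the robot as it stands.
- The arm moves only by the shell command python3 -m pendant 'ROWS' [FORCE]. ROWS is JSON, a list of rows, each a list of 3 entries, a list of its own where there are three numbers: the closure, from -1 (fully open) to 1 (shut), then the shift along the tool's x, y, z in mm, then the turn, a rotation vector about the tool's x, y, z in degrees. A call has 1 to 8 rows; each row shifts and turns the commanded pose from where the row before left it, along the tool's axes as they then stand; what a row does not reach is not made up. A row lasts 1/8 s, in which the tool goes at most 62.5 mm and 10.7 degrees, less where a joint would pass 70% of its speed; a pose out of reach is approached as far as the arm can. A call with a gripper value outside its range is refused whole. The fingers move at their own pace and stop on an object; FORCE is the grip in N (left out, the last holds). Time passes only in rows, so rows that do not move let the fingers close. It gives the time, the measured TCP pose, the force, the opening and the grip force at its end, in the units of the state.
- r.get_state(): the state, without advancing time (a new reading comes with each control period).
- cams.snapshot(name): name is "scene" or "top" or "wrist"; returns a dict with "img" (480x640x3 uint8, red, green, blue), "camera_matrix" (3x3 intrinsics, pixels), "D" ([k1, k2, p1, p2, k3] as OpenCV has them; the pictures are not rectified), "camera_from_world" (4x4, takes a point from world to camera coordinates); the wrist camera has in their place "tool_from_camera" (4x4, takes a point from camera to tool coordinates, whose origin is the TCP and whose axes are the flange's). Camera axes: x right, y up, looking along -z (the intrinsics and any distortion apply to the point x, -y, -z); pixel columns grow to the right and rows downward; lengths in m; the calibration is good to about 2 mm. A picture is of the moment at which its call begins: read the wrist's pose just before it. There is no depth.
- r.finish_job(): hands the job in; it is judged then, once.
The state is a dict: "clock": time; "q": joint angles; "qd": joint speeds; "joint_torque": joint torques, N m; "tool_pos": TCP position; "eef_rot": TCP orientation; "contact_force": force on the tool from outside, world axes, zero at the start; "moment": the same for the moment, N m; "opening": opening from 0.0 (shut) to 1.0 (fully open); "finger_force": force on a finger pad.
Only numpy, scipy, OpenCV 4.12 (cv2) and the standard library are available. Lean on these libraries where they do the work, as an engineer would, in place of code of your own. Each camera call takes 0.05 s, during which the arm holds its last target. There are 200 camera calls.

TASK

The rice is done: open the small cooker safely, pressing with the tips of the closed fingers and gripping nothing. First switch it off by pressing down the raised end of the mains rocker on its sloping front panel, then press down the raised end of the steam rocker on top of the lid to let the steam out, and only then press the wide catch in front of the lid so that the lid springs fully open. Leave the two round keys alone, do not lean on the cooker with the hand, lift it or shove it, and leave everything else on the worktop where it stands.

Things in the scene. Friction and masses are not known exactly. Their poses are not given: they have to be found in the camera images.
- cooker: Small white rice cooker, loose on rubber feet, 3.4 kg: round, 208 mm across, lid top 183 mm up. Origin on the worktop under its middle; x to its back, y to its left, z up. A 176 mm wide console reaches 211 mm ahead of the origin; its panel slopes 22 degrees down to the front (139 mm high at 143 mm ahead, 115 mm at 203 mm). On it, left to right: two round keys, display, mains rocker.
- mains_rocker (a joint): Black mains rocker on the panel, 36 mm long across the cooker, 22 mm wide, pivoted in the middle: 173 mm ahead of the cooker's origin, 54 mm to its right, 133 mm up. 0 = on (right-hand end, cooker -y, stands up), 0.4 rad = off (that end fully down). Stays where left; about 4 N on the end moves it, some 6 mm square to the panel.
- mains_raised_end (a point): Point on top of the mains rocker's raised right-hand end, 13 mm from its pivot, 5 mm in from the tip; moves with it. About 140 mm above the worktop when on, 5 mm lower when off. Its y axis runs along the rocker to the cooker's left, z out of the cap.
- timer_key_top (a point): Top of the inner round key, 17 mm across, 42 mm to the left of the panel's middle. To be left alone.
- menu_key_top (a point): Top of the outer round key, 17 mm across, 66 mm to the left of the panel's middle. To be left alone.
- timer_key (a joint): Travel of the inner round key, 0 to 0.0035 m (sprung). To be left alone.
- menu_key (a joint): Travel of the outer round key, 0 to 0.0035 m (sprung). To be left alone.
- vent_rocker (a joint): Black steam rocker on top of the lid, 14 mm ahead of the lid's middle, 40 mm long front to back, 24 mm wide, pivoted in the middle, in a grey frame; a round grey steam cap lies behind it. 0 = sealed (front end stands up), 0.4 rad = venting (front end fully down). Stays where left; about 4 N on the end moves it, some 6 mm.
- vent_raised_end (a point): Point on top of the steam rocker's raised (front) end, 15 mm from its pivot and 5 mm in from the tip; moves with the rocker and the lid. With the lid shut it is 197 mm above the worktop when sealed, 6 mm lower when venting.
- catch (a joint): Travel of the lid catch's finger pad, straight down: 0 at rest to 0.006 m fully pressed; sprung, returns when let go. Needs about 2 N to start and 5 N to bottom; its hook lets the lid go at about 0.004 m, so press it right down.
- catch_pad (a point): Middle of the top of the catch's grey finger pad: 58 mm wide across the cooker, 26 mm deep, between the panel and the lid's front edge, 128 mm ahead of the cooker's origin, 162 mm above the worktop at rest. Goes straight down 6 mm when pressed; moves with it.
- lid (a joint): Lid hinge, at the back of the cooker. 0 = shut, held by the catch; 1.45 rad = fully open, standing nearly upright. Soft spring: once let go it rises by itself within about 2 s, front edge first, and waits against a hand that is over it until that hand is taken away.
- lid_front_edge (a point): Front edge of the lid, 156 mm above the worktop when shut; it swings up and back on a radius of 206 mm about the hinge, to 360 mm above the worktop.
- lemon: Lemon, 71x53x51 mm, loose, beside the cooker.
- spice_jar: Small spice jar with a yellow cap, 42 mm across, 96 mm high, loose, beside the cooker.
- shaker: Glass salt shaker with a grey top, 44 mm across, 90 mm high, loose, beside the cooker.
- tin: Low tin, 75 mm across, 58 mm high, loose, beside the cooker.
- teaspoon: Steel teaspoon, 130 mm long, lying near the front edge of the worktop, left of the cooker.
- mug: Plain mug, 78 mm across, 101 mm high, loose, at the left near the sink.
- cheese: Wrapped block of cheese, 73x102x37 mm, loose, at the right.
- pepper_mill: Wooden pepper mill, 58 mm across, 180 mm high, loose, at the right.

How it is judged:
On the way, in this order (a step that is already met when the one before it is completed fails the run):
1. the mains rocker is pressed to off while the steam rocker is still sealed and the lid shut (value of joint mains_rocker above 0.34 rad and value of joint vent_rocker below 0.15 rad and value of joint lid below 0.06 rad), for 0.1 s.
2. the steam rocker is pressed to venting while the lid is still shut (value of joint vent_rocker above 0.34 rad and value of joint lid below 0.06 rad), for 0.1 s.
3. the catch is pressed and the lid has sprung fully open (value of joint lid above 1.3 rad), for 0.2 s.
At the end, for the whole second after the job is handed in: Mains rocker off and steam rocker venting (both past 0.34 of 0.4 rad), lid sprung open past 1.3 rad, catch back at rest, cooker standing level and still within 30 mm of where it stood; done in the order mains, steam, lid (value of joint each of mains_rocker, vent_rocker above 0.34 rad and value of joint lid above 1.3 rad and value of joint catch below 0.0015 m and linear speed of cooker below 0.02 m/s and distance of cooker from where it was at the start of the episode below 0.03 m and angle between cooker's own z axis and vertical below 0.05 rad); the robot touches nothing.
It fails at once if out of order: the catch is pressed or the lid comes open before the steam is let out, or the steam rocker is pressed while the cooker is still on ((value of joint vent_rocker below 0.3 rad and (value of joint lid above 0.08 rad or value of joint catch above 0.0025 m)) or (value of joint mains_rocker below 0.3 rad and value of joint vent_rocker above 0.2 rad)).
It fails at once if a round key is pressed (value of joint any of timer_key, menu_key above 0.0015 m).
It fails at once if the cooker is lifted, tipped or shoved more than 30 mm (height (world z) of cooker above 0.012 m or angle between cooker's own z axis and vertical above 0.1 rad or distance of cooker from where it was at the start of the episode above 0.03 m).
It fails at once if something else on the worktop is lifted or moved more than 25 mm (distance of any of lemon, spice_jar, shaker, tin, teaspoon, mug, cheese, pepper_mill from where it was at the start of the episode above 0.025 m).
It fails at once if the hand or arm (not the fingers) leans on the cooker with more than 12 N; the lid brushing the hand as it opens is no more than 4 N (contact force between the arm and cooker above 12 N).
It also fails if it takes over 45 s, if anything falls off the work surface, if the arm or the gripper's body presses on something with over 40 N, if the wrist force passes 120 N, or if a joint passes its speed limit or range.

## Working session

There is one attempt and no reset: what is moved stays moved. The work goes in short steps, Python scripts to look and compute and a shell command to move; the robot and the scene stay as the last step left them, time stands still between calls to the robot, and variables do not carry over. Pictures are saved under pics/ and viewed, at most 13 in all, crops included, and the job is handed in when it is done.

```bash
mkdir -p pics; ls
python3 - <<'E'
from plant import r,cams
import cv2
for n in("scene","top"):
    s=cams.snapshot(n); cv2.imwrite(f"pics/{n}0.png",s["img"][:,:,::-1]); print(n,s["camera_matrix"],s["D"],s["camera_from_world"])
print(cams.snapshot("wrist")["tool_from_camera"]); print(r.get_state())
E
```

```text
pics
scene [[548.73770595   0.         322.13733373]
 [  0.         548.73770595 241.54665164]
 [  0.           0.           1.        ]] [-0.0336961  0.         0.         0.         0.       ] [[ 0.45825925 -0.88861906  0.0188313  -0.23017951]
 [ 0.49884728  0.27467445  0.82201298 -0.41326682]
 [-0.73562888 -0.36730111  0.56915731 -1.55372317]
 [ 0.          0.          0.          1.        ]]
top [[468.03846607   0.         320.36181501]
 [  0.         468.03846607 238.42129662]
 [  0.           0.           1.        ]] [-0.05352381  0.          0.          0.          0.        ] [[ 0.02419233 -0.99954941  0.01776794  0.02141039]
 [ 0.99667296  0.02549881  0.07741331 -0.58480016]
 [-0.07783149  0.01583602  0.99684075 -1.42709528]
 [ 0.          0.          0.          1.        ]]
[[-4.04273667e-04  9.46832224e-01  3.21727486e-01  8.38230152e-02]
 [ 9.99998438e-01 -1.70808460e-04  1.75925283e-03 -1.61442784e-03]
 [ 1.72067104e-03  3.21727695e-01 -9.46830676e-01 -1.45295400e-01]
 [ 0.00000000e+00  0.00000000e+00  0.00000000e+00  1.00000000e+00]]
{'clock': 0.15, 'q': array([-1.19717325,  0.68977407, -0.19454907,  1.56604947,  0.15732484,
        0.90246462, -0.21512871]), 'qd': array([ 0.00027122, -0.00478117,  0.00019321, -0.00302861, -0.00013767,
        0.00078306, -0.00064642]), 'joint_torque': array([-1.31043143e-03, -5.27867746e+01, -1.26911759e+00, -1.53587312e+01,
       -5.26252447e-02,  3.92209680e-03,  1.11426496e-04]), 'tool_pos': array([0.20820303, 0.58883383, 0.23812041]), 'eef_rot': array([ 1.69064606e-01,  9.85604756e-01, -6.48345700e-04, -6.23380289e-05]), 'contact_force': array([ 0.35900543,  0.08809447, -0.46306466]), 'moment': array([-0.02210147, -0.05580698,  0.06200283]), 'finger_force': 0.0, 'opening': 1.0012035420940943}
```

View pics/scene0.png

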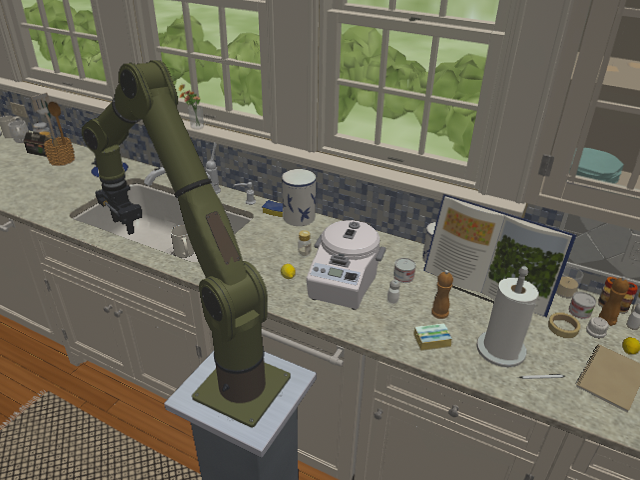

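View pics/top0.png

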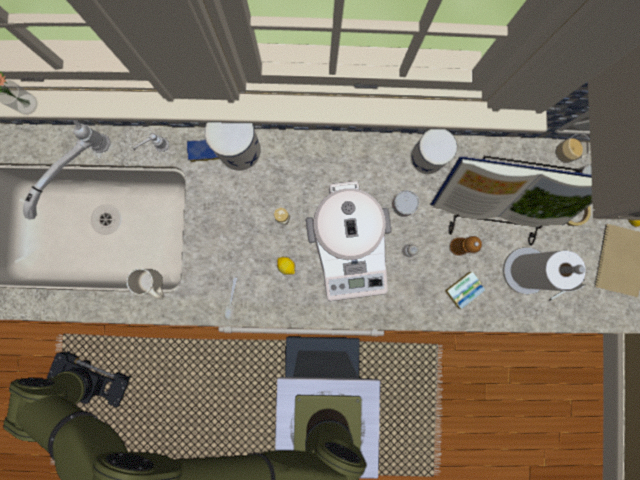

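Both views show the cooker near top (352,240) / scene (345,262), front toward the robot, slightly yawed. I'll zoom in on both.

```bash
cat > h.py <<'E'
import numpy as np,cv2
from scipy.spatial.transform import Rotation as R
def ray(s,uv,T=None):
    "origin, direction in world; T=world_from_tool for the wrist"
    p=cv2.undistortPoints(np.array([[uv]],float),s["camera_matrix"],np.array(s["D"]))[0,0]
    M=np.linalg.inv(s["camera_from_world"]) if T is None else T@s["tool_from_camera"]
    return M[:3,3],M[:3,:3]@np.array([p[0],-p[1],-1])
def plane(o,d,z): return o+d*(z-o[2])/d[2]
def tri(*rays):
    A=b=0
    for o,d in rays:
        d=d/np.linalg.norm(d); P=np.eye(3)-np.outer(d,d); A=A+P; b=b+P@o
    x=np.linalg.solve(A,b); return x,[np.linalg.norm(np.cross(x-o,d/np.linalg.norm(d))) for o,d in rays]
def toolT(st):
    T=np.eye(4); T[:3,:3]=R.from_quat(st["eef_rot"]).as_matrix(); T[:3,3]=st["tool_pos"]; return T
E
python3 - <<'E'
import cv2,numpy as np
a=cv2.imread("pics/top0.png")[175:305,300:400]; b=cv2.imread("pics/scene0.png")[215:310,300:390]
f=lambda i,k:cv2.resize(i,None,fx=k,fy=k,interpolation=cv2.INTER_CUBIC)
a=f(a,4);b=f(b,4);c=np.zeros((520,780,3),np.uint8);c[:520,:400]=a;c[:380,410:770]=b;cv2.imwrite("pics/z.png",c)
E
```

```text
(no output)
```

View pics/z.png

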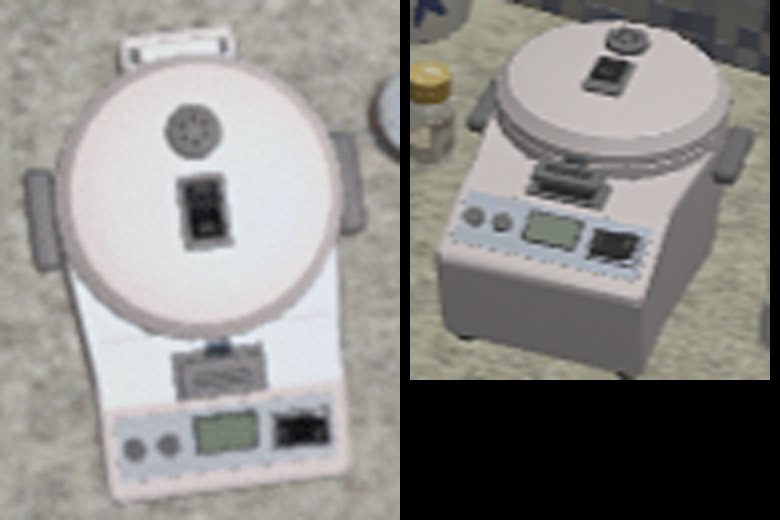

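The crop shows everything. In the top half: vent (204,212), mains rocker (302,429), catch (221,371), keys (133,449) and (169,446). In the scene half: vent (610,75), mains (614,245), catch (568,182), keys (474,216) and (503,221).

Run:
```python
from plant import r,cams
from h import *
t=cams.snapshot("top");s=cams.snapshot("scene")
P={"vent":((204,212),(610,75),.188),"mains":((302,429),(614,245),.133),"catch":((221,371),(568,182),.162),"menu":((133,449),(474,216),.13),"timer":((169,446),(503,221),.13),"cap":((193,131),(628,40),.187)}
for k,(a,b,z) in P.items():
    a=((a[0]+.5)/4+299.5,(a[1]+.5)/4+174.5); b=((b[0]-409.5)/4+299.5,(b[1]+.5)/4+214.5)
    ra,rb=ray(t,a),ray(s,b); x,e=tri(ra,rb); print(k,x.round(4),np.round(e,4),"plane top",plane(*ra,z).round(4),"scene",plane(*rb,z).round(4))
```

```text
vent [ 0.6045 -0.0464  0.1851] [0.0025 0.0025] plane top [ 0.6031 -0.0439  0.188 ] scene [ 0.6021 -0.0501  0.188 ]
mains [ 0.456  -0.1227  0.1322] [0.0015 0.0015] plane top [ 0.4553 -0.1213  0.133 ] scene [ 0.456  -0.1244  0.133 ]
catch [ 0.4954 -0.0623  0.1482] [0.0011 0.0011] plane top [ 0.4947 -0.0601  0.162 ] scene [ 0.4791 -0.0708  0.162 ]
menu [ 0.4393 -0.0032  0.129 ] [0.0022 0.0022] plane top [ 0.4383 -0.0013  0.13  ] scene [ 0.4392 -0.0057  0.13  ]
timer [ 0.442  -0.0287  0.1313] [0.0021 0.0021] plane top [ 0.441  -0.0269  0.13  ] scene [ 0.4447 -0.0297  0.13  ]
cap [ 0.6605 -0.0376  0.1862] [0.0025 0.0025] plane top [ 0.6592 -0.0353  0.187 ] scene [ 0.661  -0.0401  0.187 ]
```

```bash
python3 -m pendant '[[1,[0,0,-30],[0,0,-9.2]],[1,[0,0,-31],[0,0,-9.2]],[1,[0,0,-30],[0,0,-9.2]],[1,[-40,-40,0],[0,0,0]],[1,[-40,-40,0],[0,0,0]],[1,[-40,-40,0],[0,0,0]],[1,[-30,-50,0],[0,0,0]],[1,[-16,-55,0],[0,0,0]]]' 10
python3 -m pendant '[[1,[0,-55,0],[0,0,0]],[1,[0,-55,0],[0,0,0]],[1,[0,-55,0],[0,0,0]],[1,[0,-55,0],[0,0,0]],[1,[0,-55,0],[0,0,0]],[1,[0,-55,0],[0,0,0]],[1,[0,-55,0],[0,0,0]],[1,[0,-55,0],[0,0,0]]]'
python3 -m pendant '[[1,[0,-34,0],[0,0,0]],[1,[0,0,0],[0,0,0]],[1,[0,0,0],[0,0,0]]]'
python3 - <<'E'
from plant import r,cams
import cv2
s=cams.snapshot("wrist");cv2.imwrite("pics/w1.png",s["img"][:,:,::-1]);print(r.get_state()["q"])
E
```

```text
clock: 1.25
tool_pos: [0.4064, 0.3883, 0.3294]
eef_rot: [-0.07, 0.998, 0.0, 0.0]
contact_force: [1.3, 0.2, 0.7]
opening: 0.114
finger_force: 0.0
clock: 2.25
tool_pos: [0.4667, -0.0473, 0.3299]
eef_rot: [-0.071, 0.997, 0.0, 0.0]
contact_force: [0.3, 0.5, -0.4]
opening: 0.006
finger_force: 0.0
clock: 2.62
tool_pos: [0.4714, -0.0781, 0.3297]
eef_rot: [-0.071, 0.997, 0.0, -0.0]
contact_force: [0.3, 0.3, 0.5]
opening: 0.004
finger_force: 0.0
[ 0.29021641  0.38764092 -0.32278746  1.85986939  0.15036429  0.91776524
  1.61310403]
```

View pics/w1.png

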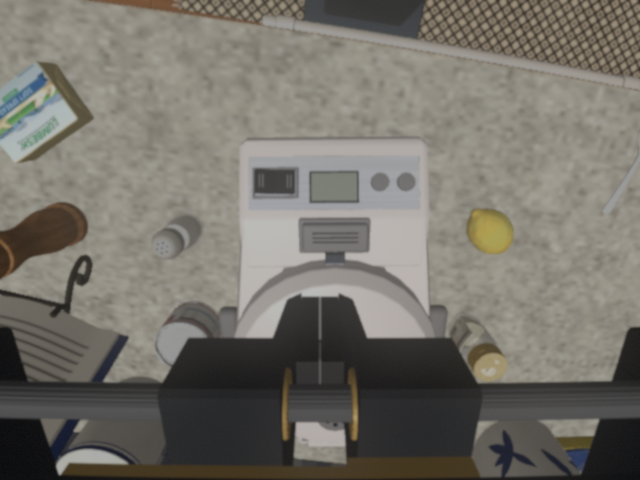

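The wrist view is well aligned with the cooker: mains rocker at (275,182), catch (334,236), keys (380,182) and (405,182). I'll take a second view further back.

```bash
python3 -m pendant '[[1,[-50,0,0],[0,0,0]],[1,[-50,0,0],[0,0,0]],[1,[0,0,0],[0,0,0]],[1,[0,0,0],[0,0,0]]]'
python3 - <<'E'
from plant import r,cams
import cv2
s=cams.snapshot("wrist");cv2.imwrite("pics/w2.png",cv2.resize(s["img"][0:320,180:480,::-1],None,fx=1.8,fy=1.8,interpolation=cv2.INTER_CUBIC))
E
```

```text
clock: 3.18
tool_pos: [0.5695, -0.0639, 0.3294]
eef_rot: [-0.072, 0.997, 0.0, -0.001]
contact_force: [0.2, 1.1, -0.1]
opening: 0.006
finger_force: 0.0
```

View pics/w2.png

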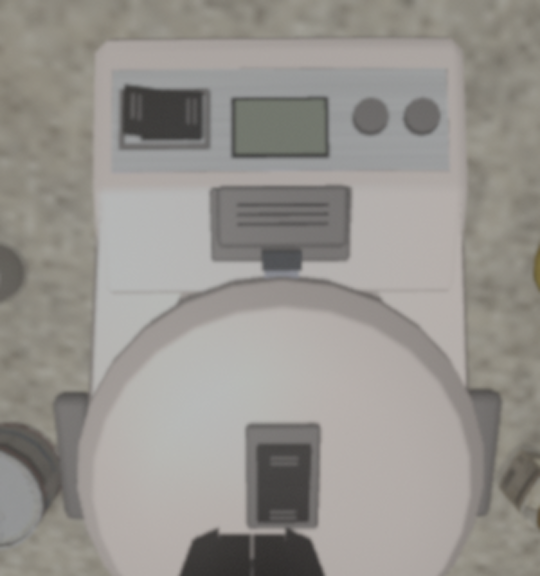

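The second view shows, in full-picture pixels: mains frame (271.4,65.6), catch pad (336.4,120.5), vent frame (337.5,263.9), keys (386,65) and (414,65).

Run:
```python
from plant import r,cams
from h import *
s=cams.snapshot("wrist");T2=toolT(r.get_state());print(r.get_state()["q"].round(2),T2.round(4))
T1=T2.copy();T1[:3,3]=[.4714,-.0781,.3297]
P={"mains":((275,182),(271.4,65.6),.133),"catch":((334,235),(336.4,120.5),.162),"vent":(None,(337.5,263.9),.187),"timer":((380,182),(386,65),.133),"menu":((405,182),(414,65),.133)}
for k,(a,b,z) in P.items():
    rb=ray(s,b,T2)
    if a: ra=ray(s,a,T1);x,e=tri(ra,rb);print(k,"tri",x.round(4),np.round(e,4),"p1",plane(*ra,z).round(4),end=" ")
    print(k,"p2",plane(*rb,z).round(4))
```

```text
[ 0.22  0.53 -0.3   1.6   0.18  1.04  1.57] [[-9.898e-01 -1.421e-01 -1.100e-03  5.692e-01]
 [-1.421e-01  9.898e-01 -3.000e-04 -6.480e-02]
 [ 1.200e-03 -1.000e-04 -1.000e+00  3.298e-01]
 [ 0.000e+00  0.000e+00  0.000e+00  1.000e+00]]
mains tri [ 0.4545 -0.1242  0.1277] [0.0001 0.0001] p1 [ 0.4534 -0.1235  0.133 ] mains p2 [ 0.455  -0.1236  0.133 ]
catch tri [ 0.4904 -0.0643  0.1498] [0.0001 0.0001] p1 [ 0.4866 -0.0653  0.162 ] catch p2 [ 0.4902 -0.0647  0.162 ]
vent p2 [ 0.6007 -0.0475  0.187 ]
timer tri [ 0.4405 -0.0289  0.1294] [0.0002 0.0002] p1 [ 0.4399 -0.0294  0.133 ] timer p2 [ 0.441  -0.0296  0.133 ]
menu tri [ 0.4371 -0.006   0.1297] [0.0001 0.0001] p1 [ 0.4367 -0.0069  0.133 ] menu p2 [ 0.4375 -0.0066  0.133 ]
```

```bash
python3 -m pendant '[[1,[41,-19,0],[0,0,0]],[1,[41,-19,0],[0,0,0]],[1,[40,-19,0],[0,0,0]],[1,[0,0,0],[0,0,10]],[1,[0,0,0],[0,0,10]],[1,[0,0,0],[0,0,10]],[1,[0,0,0],[0,0,10]],[1,[0,0,0],[0,0,10]]]'
python3 -m pendant '[[1,[0,0,15],[0,0,10]],[1,[0,0,25],[0,0,10]],[1,[0,0,25],[0,0,10]],[1,[0,0,25],[0,0,10]],[1,[0,0,0],[-7,0,0]],[1,[0,0,0],[-7,0,0]],[1,[0,0,0],[-8,0,0]],[1,[0,0,0],[0,0,0]]]'
python3 -m pendant '[[1,[0,0,0],[0,0,0]],[1,[0,0,0],[0,0,0]]]'
cat > err.py <<'E'
import sys;from plant import r;from h import *
T=toolT(r.get_state());print(r.get_state()["q"].round(2));print(T.round(4))
if len(sys.argv)>3:print("tool-axis mm to target",(1000*T[:3,:3].T@(np.array(list(map(float,sys.argv[1:4])))-T[:3,3])).round(1))
E
python3 err.py .4566 -.139 .140
```

```text
clock: 4.28
tool_pos: [0.4566, -0.1387, 0.3301]
eef_rot: [0.36, 0.933, 0.0, 0.0]
contact_force: [-0.8, 0.5, -0.5]
opening: 0.007
finger_force: 0.0
clock: 5.28
tool_pos: [0.4535, -0.1401, 0.2393]
eef_rot: [0.646, 0.74, 0.143, 0.123]
contact_force: [0.1, -0.7, 0.7]
opening: 0.005
finger_force: 0.0
clock: 5.52
tool_pos: [0.4596, -0.1381, 0.2402]
eef_rot: [0.642, 0.742, 0.144, 0.126]
contact_force: [-0.4, 1.0, 0.4]
opening: 0.006
finger_force: 0.0
[ 0.52  0.44 -0.31  2.3  -0.29  0.07  0.69]
[[-0.1437  0.9173  0.3715  0.4596]
 [ 0.9896  0.1337  0.0526 -0.1381]
 [-0.0014  0.3752 -0.9269  0.2402]
 [ 0.      0.      0.      1.    ]]
tool-axis mm to target [ -0.3 -40.5  91.8]
```

```bash
python3 -m pendant '[[1,[0,0,0],[8,0,0]],[1,[0,0,0],[0,0,0]],[1,[0,-8,26],[0,0,0]],[1,[0,-8,26],[0,0,0]],[1,[0,-6,26],[0,0,0]],[1,[0,0,0],[0,0,0]],[1,[0,0,0],[0,0,0]]]'
python3 err.py .4566 -.139 .140
python3 - <<'E'
from plant import r,cams
import cv2
a=cams.snapshot("scene")["img"][190:310,290:410];b=cams.snapshot("wrist")["img"]
c=cv2.hconcat([cv2.resize(a,(480,480),interpolation=2),b[:,160:480]])
cv2.imwrite("pics/m1.png",c[:,:,::-1])
E
```

```text
clock: 6.4
tool_pos: [0.4579, -0.14, 0.162]
eef_rot: [0.65, 0.75, 0.094, 0.08]
contact_force: [0.2, 0.3, -0.0]
opening: 0.002
finger_force: 0.0
[ 0.36  0.6  -0.14  2.28 -0.44  0.04  0.83]
[[-0.1423  0.9597  0.2422  0.4579]
 [ 0.9898  0.1373  0.0374 -0.14  ]
 [ 0.0027  0.2451 -0.9695  0.162 ]
 [ 0.      0.      0.      1.    ]]
tool-axis mm to target [ 1.1 -6.5 21. ]
```

View pics/m1.png

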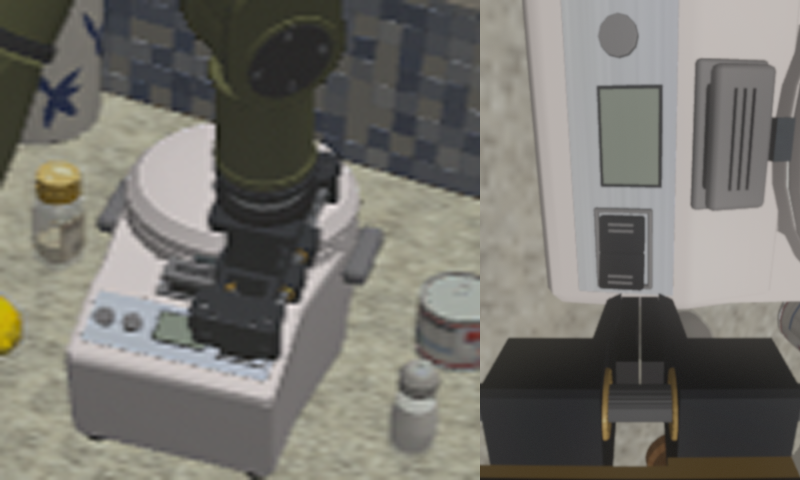

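The wrist view shows the tip lined up with the rocker's raised end, with the rocker centre near (622,250) in the composite. Joint 6 is at its limit, so I'll take out most of the tilt.

```bash
python3 -m pendant '[[1,[0,0,0],[9,0,0]],[1,[0,0,0],[0,0,0]],[1,[0,0,0],[0,0,0]]]'
python3 err.py .4560 -.139 .140
```

```text
clock: 6.88
tool_pos: [0.4574, -0.1394, 0.1605]
eef_rot: [0.653, 0.755, 0.041, 0.033]
contact_force: [0.2, -0.4, -0.3]
opening: 0.004
finger_force: 0.0
[ 0.14  0.62  0.13  2.17 -0.44  0.28  0.81]
[[-0.144   0.9843  0.1022  0.4574]
 [ 0.9896  0.1428  0.0187 -0.1394]
 [ 0.0038  0.1039 -0.9946  0.1605]
 [ 0.      0.      0.      1.    ]]
tool-axis mm to target [ 0.5 -3.5 20.2]
```

```bash
python3 -m pendant '[[1,[0,-3,16],[0,0,0]],[1,[0,-1,5],[0,0,0]],[1,[0,0,3],[0,0,0]],[1,[0,0,0],[0,0,0]]]'; python3 -m pendant '[[1,[0,0,2],[0,0,0]],[1,[0,0,0],[0,0,0]]]';python3 -m pendant '[[1,[0,0,2],[0,0,0]],[1,[0,0,0],[0,0,0]]]'; python3 err.py .456 -.139 .134
```

```text
clock: 7.38
tool_pos: [0.4561, -0.1414, 0.1366]
eef_rot: [0.655, 0.754, 0.04, 0.033]
contact_force: [-0.0, -2.3, 5.9]
opening: 0.003
finger_force: 2.8
clock: 7.62
tool_pos: [0.4563, -0.1415, 0.1359]
eef_rot: [0.655, 0.754, 0.04, 0.033]
contact_force: [-2.7, -2.0, 21.0]
opening: 0.005
finger_force: 10.5
clock: 7.88
tool_pos: [0.4564, -0.1415, 0.1353]
eef_rot: [0.655, 0.754, 0.041, 0.034]
contact_force: [-7.7, -0.8, 39.2]
opening: 0.005
finger_force: 19.2
[ 0.18  0.67  0.08  2.19 -0.46  0.21  0.83]
[[-0.1398  0.9847  0.1043  0.4564]
 [ 0.9902  0.1387  0.0172 -0.1415]
 [ 0.0025  0.1057 -0.9944  0.1353]
 [ 0.      0.      0.      1.    ]]
tool-axis mm to target [ 2.6 -0.2  1.3]
```

```bash
python3 -m pendant '[[1,[0,0,-10],[0,0,0]],[1,[0,0,-20],[0,0,0]],[1,[0,0,0],[0,0,0]],[1,[0,0,0],[0,0,0]]]'
python3 - <<'E'
from plant import r,cams
import cv2
a=cams.snapshot("scene")["img"][235:300,300:390];b=cams.snapshot("wrist")["img"]
c=cv2.hconcat([cv2.resize(b[140:330,230:430],(400,380),interpolation=2),cv2.resize(a,(400,380),interpolation=2)])
cv2.imwrite("pics/m2.png",c[:,:,::-1])
E
```

```text
clock: 8.38
tool_pos: [0.4529, -0.1403, 0.1614]
eef_rot: [0.654, 0.755, 0.04, 0.031]
contact_force: [0.1, 0.3, -0.7]
opening: 0.008
finger_force: 0.0
```

View pics/m2.png

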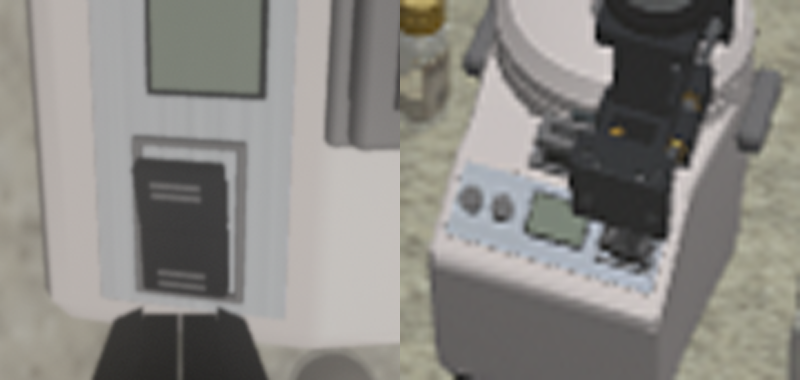

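The rocker's left end now stands up (gap at the frame's top edge) and its right end sits inside the frame. I'll check the tilt from its light strips, near (317,235) and (321,279), using two views.

```bash
cat > strip.py <<'E'
import sys;from plant import r,cams;from h import *
import pickle
u0,u1,v0,v1=map(int,sys.argv[2:6]);T=toolT(r.get_state());s=cams.snapshot("wrist")
g=cv2.cvtColor(s["img"],cv2.COLOR_RGB2GRAY)[v0:v1,u0:u1]
g=cv2.resize(g,None,fx=4,fy=4,interpolation=cv2.INTER_CUBIC)
d=cv2.morphologyEx(g,cv2.MORPH_TOPHAT,np.ones((25,25),np.uint8))
n,l,st,c=cv2.connectedComponentsWithStats((d>25).astype(np.uint8))
for i in range(1,n):
    if st[i,4]>60: print(np.round((c[i]+.5)/4-.5+[u0,v0],2),st[i,2:5])
s["T"]=T; pickle.dump(s,open(sys.argv[1],"wb")); print(T[:3,3])
E
python3 strip.py a.pkl 297 350 222 288
python3 -m pendant '[[1,[-20,0,0],[0,0,0]],[1,[-20,0,0],[0,0,0]],[1,[0,0,0],[0,0,0]],[1,[0,0,0],[0,0,0]]]'; python3 strip.py b.pkl 290 360 60 200
```

```text
[345.52 248.7 ] [  20  256 2813]
[316.73 233.14] [ 91  11 427]
[302.42 270.81] [ 117  217 1725]
[318.09 238.38] [ 88  11 361]
[320.32 276.9 ] [ 89  15 578]
[320.75 282.34] [ 85  14 477]
[ 0.45286361 -0.14035756  0.16113629]
clock: 9.02
tool_pos: [0.4586, -0.1791, 0.1613]
eef_rot: [0.654, 0.755, 0.04, 0.031]
contact_force: [0.3, 0.1, 0.2]
opening: 0.005
finger_force: 0.0
[338.85 150.2 ] [ 197  280 5500]
[316.55 146.1 ] [ 106   13 1085]
[316.84 152.66] [ 104   13 1074]
[319.55 198.77] [ 97   7 556]
[ 0.45858881 -0.17914172  0.16129481]
```

```bash
python3 strip.py b.pkl 290 360 120 230
cat > t2.py <<'E'
import pickle;from h import *
a=pickle.load(open("a.pkl","rb"));b=pickle.load(open("b.pkl","rb"))
def q(pa,pb): return tri(ray(a,pa,a["T"]),ray(b,pb,b["T"]))
E
```

```text
[338.72 153.55] [ 197  325 5754]
[290.16 139.93] [ 6 13 65]
[316.22 146.53] [ 106   12 1133]
[316.92 153.06] [ 105   14 1066]
[319.79 199.46] [ 95  13 832]
[320.12 205.72] [ 96  14 825]
[ 0.45864602 -0.17895423  0.16138529]
```

Run:
```python
from t2 import *
p=[q((316.73,233.14),(316.22,146.53)),q((318.09,238.38),(316.92,153.06)),q((320.32,276.9),(319.79,199.46)),q((320.75,282.34),(320.12,205.72))]
for x,e in p: print(x.round(4),np.round(e,4))
L=(p[0][0]+p[1][0])/2;Rr=(p[2][0]+p[3][0])/2;d=L-Rr;print(d,np.arctan2(d[2],np.hypot(*d[:2])))
```

```text
[ 0.4489 -0.1117  0.1397] [0. 0.]
[ 0.4499 -0.1144  0.1389] [0.0001 0.0001]
[ 0.4545 -0.1355  0.1347] [0. 0.]
[ 0.4551 -0.1384  0.1347] [0. 0.]
[-0.00540335  0.02392235  0.00461661] 0.1860639666048599
```

```bash
python3 -m pendant '[[1,[0,0,-50],[0,0,0]],[1,[0,0,-60],[6,0,0]],[1,[0,0,0],[0,0,-10]],[1,[0,0,0],[0,0,-10]],[1,[0,0,0],[0,0,-10]],[1,[0,0,0],[0,0,-10]],[1,[0,0,0],[0,0,-10]],[1,[0,0,0],[0,0,-10]]]'
python3 -m pendant '[[1,[0,0,0],[0,0,-10]],[1,[0,0,0],[0,0,-10]],[1,[0,0,0],[0,0,-10]],[1,[-36,27,0],[0,0,0]],[1,[-36,27,0],[0,0,0]],[1,[-36,27,0],[0,0,0]],[1,[-36,27,0],[0,0,0]],[1,[0,0,0],[0,0,0]]]'
python3 -m pendant '[[1,[0,0,0],[0,0,0]],[1,[0,0,0],[0,0,0]]]'; python3 err.py .585 -.050 .197
```

```text
clock: 10.12
tool_pos: [0.4487, -0.1809, 0.267]
eef_rot: [0.185, 0.983, 0.003, 0.0]
contact_force: [-0.5, -0.1, 0.1]
opening: 0.007
finger_force: 0.0
clock: 11.12
tool_pos: [0.5777, -0.0491, 0.2677]
eef_rot: [-0.076, 0.997, 0.004, 0.002]
contact_force: [-0.9, -0.0, 0.0]
opening: 0.004
finger_force: 0.0
clock: 11.38
tool_pos: [0.5749, -0.0557, 0.2681]
eef_rot: [-0.071, 0.997, 0.002, 0.001]
contact_force: [0.2, -0.2, 0.5]
opening: 0.004
finger_force: 0.0
[ 0.07  0.59 -0.09  1.68  0.06  0.87  1.68]
[[-0.9899 -0.1416  0.0016  0.5749]
 [-0.1416  0.9899  0.0047 -0.0557]
 [-0.0022  0.0044 -1.      0.2681]
 [ 0.      0.      0.      1.    ]]
tool-axis mm to target [-10.7   3.9  71.1]
```

```bash
python3 -m pendant '[[1,[-11,4,20],[0,0,0]],[1,[0,0,30],[0,0,0]],[1,[0,0,0],[0,0,0]],[1,[0,0,0],[0,0,0]]]'; python3 err.py .585 -.050 .197
python3 - <<'E'
from plant import r,cams
import cv2
b=cams.snapshot("wrist")["img"]
cv2.imwrite("pics/v1.png",b[:,:,::-1])
E
```

```text
clock: 11.88
tool_pos: [0.5867, -0.0487, 0.2183]
eef_rot: [-0.072, 0.997, 0.003, 0.002]
contact_force: [-0.6, -0.7, -0.1]
opening: 0.004
finger_force: 0.0
[ 0.06  0.66 -0.08  1.71  0.06  0.77  1.66]
[[-0.9897 -0.1431  0.0029  0.5867]
 [-0.1431  0.9897  0.0055 -0.0487]
 [-0.0037  0.0051 -1.      0.2183]
 [ 0.      0.      0.      1.    ]]
tool-axis mm to target [ 2.  -1.2 21.3]
```

View pics/v1.png

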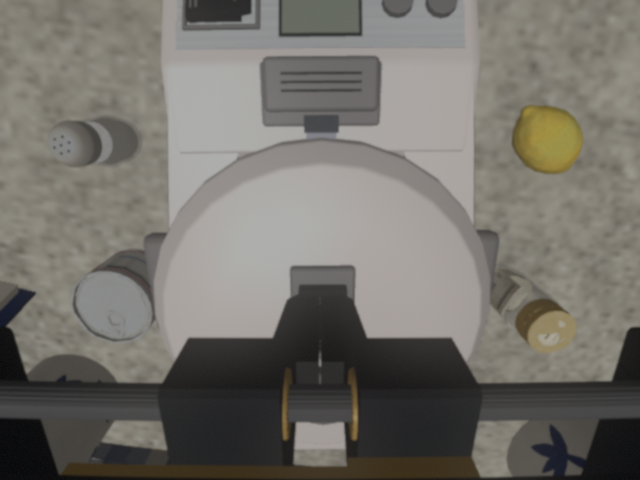

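The tip is centred over the vent: frame centre column 322, tip at 320, frame front edge at row 267. Pressing now.

```bash
python3 -m pendant '[[1,[2,0,15],[0,0,0]],[1,[0,0,6],[0,0,0]],[1,[0,0,4],[0,0,0]],[1,[0,0,0],[0,0,0]]]'; python3 -m pendant '[[1,[0,0,2],[0,0,0]],[1,[0,0,0],[0,0,0]]]';python3 -m pendant '[[1,[0,0,2],[0,0,0]],[1,[0,0,0],[0,0,0]]]'
```

```text
clock: 12.42
tool_pos: [0.5842, -0.049, 0.1935]
eef_rot: [-0.072, 0.997, 0.003, 0.001]
contact_force: [-2.5, -0.5, 3.7]
opening: 0.007
finger_force: 1.5
clock: 12.68
tool_pos: [0.5846, -0.0489, 0.1915]
eef_rot: [-0.072, 0.997, 0.003, 0.002]
contact_force: [-1.9, -0.3, 3.8]
opening: 0.004
finger_force: 2.0
clock: 12.92
tool_pos: [0.5845, -0.0489, 0.19]
eef_rot: [-0.072, 0.997, 0.002, 0.002]
contact_force: [-4.5, -1.4, 8.4]
opening: 0.006
finger_force: 4.7
```

```bash
python3 -m pendant '[[1,[0,0,2],[0,0,0]],[1,[0,0,0],[0,0,0]]]';python3 -m pendant '[[1,[0,0,1],[0,0,0]],[1,[0,0,0],[0,0,0]]]'
```

```text
clock: 13.18
tool_pos: [0.5844, -0.049, 0.1891]
eef_rot: [-0.072, 0.997, 0.002, 0.002]
contact_force: [-8.2, -1.4, 17.1]
opening: 0.003
finger_force: 9.0
clock: 13.42
tool_pos: [0.5843, -0.049, 0.1887]
eef_rot: [-0.072, 0.997, 0.002, 0.002]
contact_force: [-9.1, -0.3, 21.4]
opening: 0.007
finger_force: 11.1
```

```bash
python3 -m pendant '[[1,[0,0,-20],[0,0,0]],[1,[0,0,-30],[0,0,0]],[1,[-40,0,0],[0,0,0]],[1,[0,0,0],[0,0,0]],[1,[0,0,0],[0,0,0]]]'; python3 strip.py a.pkl 280 360 120 300
python3 -m pendant '[[1,[-30,0,0],[0,0,0]],[1,[0,0,0],[0,0,0]],[1,[0,0,0],[0,0,0]]]'; python3 strip.py b.pkl 280 360 60 290
python3 - <<'E'
import pickle,cv2
a=[cv2.resize(pickle.load(open(f,"rb"))["img"][60:300,230:410],None,fx=2,fy=2,interpolation=2) for f in("a.pkl","b.pkl")]
cv2.imwrite("pics/v2.png",cv2.hconcat(a)[:,:,::-1])
E
```

```text
clock: 14.05
tool_pos: [0.6236, -0.043, 0.2357]
eef_rot: [-0.072, 0.997, 0.003, 0.001]
contact_force: [-1.0, -0.2, 0.0]
opening: 0.007
finger_force: 0.0
[323.13 208.46] [ 84   7 363]
[326.  214.2] [ 56   5 201]
[321.16 263.68] [ 86   8 610]
[321.77 269.39] [ 85   8 472]
[335.81 295.76] [14 10 89]
[ 0.62355126 -0.0430365   0.23573822]
clock: 14.48
tool_pos: [0.6523, -0.0392, 0.2361]
eef_rot: [-0.072, 0.997, 0.003, 0.001]
contact_force: [-0.1, 0.0, 0.5]
opening: 0.01
finger_force: 0.0
[323.41 150.99] [ 90   9 591]
[323.13 157.15] [ 91   8 597]
[322.93 209.9 ] [ 90   9 737]
[322.8  215.89] [ 91   9 780]
[358.38 277.15] [ 10  45 395]
[ 0.65232939 -0.03924132  0.23605441]
```

View pics/v2.png

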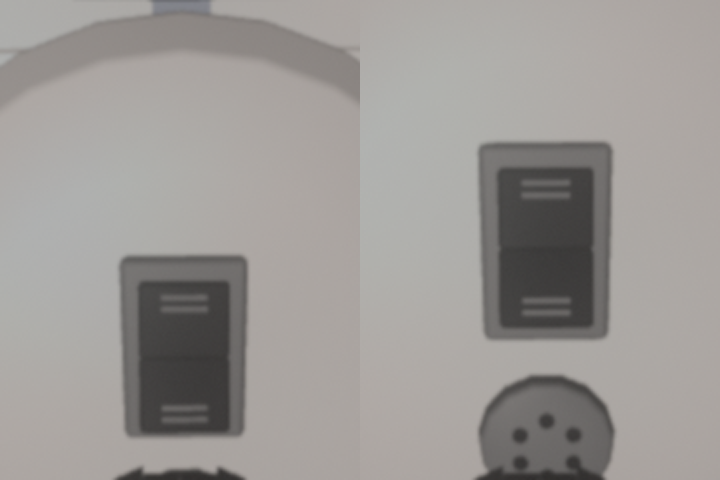

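Run:
```python
from t2 import *
p=[q((323.13,208.46),(323.41,150.99)),q((323.5,214.2),(323.13,157.15)),q((321.16,263.68),(322.93,209.9)),q((321.77,269.39),(322.8,215.89))]
for x,e in p: print(x.round(4),np.round(e,4))
for i,j in((0,2),(1,3),(0,3)):
    d=p[j][0]-p[i][0];print(np.arctan2(d[2],np.hypot(*d[:2])))
```

```text
[ 0.5868 -0.0483  0.1907] [0.0001 0.0001]
[ 0.5897 -0.0478  0.1912] [0.0003 0.0003]
[ 0.615  -0.0448  0.1963] [0.0002 0.0002]
[ 0.6179 -0.0443  0.1972] [0.0001 0.0001]
0.19342331471349458
0.20714517016571407
0.2023952219896985
```

Steam rocker is fully venting (front end 0.2 rad down). Now the catch.

```bash
python3 -m pendant '[[1,[0,0,-20],[0,0,0]],[1,[56,0,0],[0,0,0]],[1,[56,0,0],[0,0,0]],[1,[56,0,0],[0,0,0]],[1,[0,0,0],[0,-10,0]],[1,[0,0,0],[0,0,0]],[1,[0,0,0],[0,0,0]]]'; python3 err.py .486 -.064 .18
```

```text
clock: 15.4
tool_pos: [0.489, -0.063, 0.2567]
eef_rot: [-0.071, 0.993, 0.009, 0.089]
contact_force: [0.8, -0.1, -0.0]
opening: 0.005
finger_force: 0.0
[ 0.15  0.43 -0.13  2.09  0.04  0.45  1.72]
[[-0.9741 -0.1436  0.1748  0.489 ]
 [-0.1404  0.9896  0.0303 -0.063 ]
 [-0.1774  0.0049 -0.9841  0.2567]
 [ 0.      0.      0.      1.    ]]
tool-axis mm to target [16.7 -0.9 74.9]
```

```bash
python3 -m pendant '[[1,[6,0,25],[0,0,0]],[1,[6,-1,25],[0,0,0]],[1,[5,0,25],[0,0,0]],[1,[0,0,0],[0,0,0]],[1,[0,0,0],[0,0,0]]]'; python3 err.py .486 -.064 .162
python3 - <<'E'
from plant import r,cams
import cv2
a=cams.snapshot("wrist")["img"]
b=cams.snapshot("scene")["img"][200:310,290:400]
cv2.imwrite("pics/c1.png",cv2.hconcat([cv2.resize(a[120:360,200:440],(400,400)),cv2.resize(b,(400,400),interpolation=2)])[:,:,::-1])
E
```

```text
clock: 16.02
tool_pos: [0.4858, -0.0639, 0.1795]
eef_rot: [-0.072, 0.993, 0.009, 0.089]
contact_force: [-0.8, -0.7, 0.5]
opening: 0.005
finger_force: 0.0
[ 0.13  0.57 -0.1   2.19  0.07  0.21  1.7 ]
[[-0.9738 -0.1441  0.1758  0.4858]
 [-0.1409  0.9896  0.0304 -0.0639]
 [-0.1783  0.0049 -0.984   0.1795]
 [ 0.      0.      0.      1.    ]]
tool-axis mm to target [ 3.  -0.2 17.3]
```

View pics/c1.png

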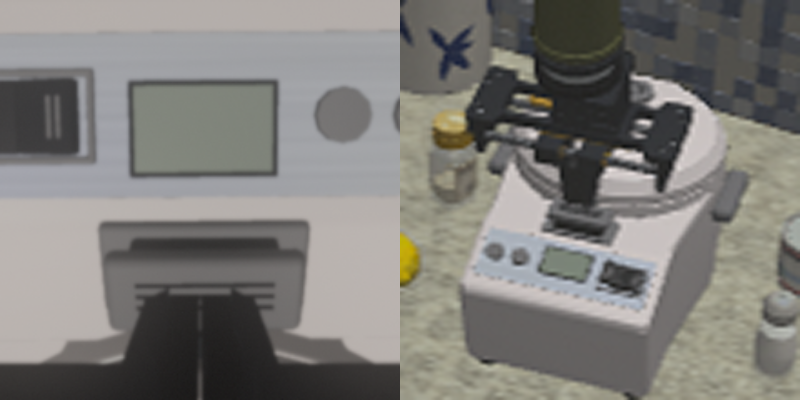

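Tip is over the pad's middle (pad rows 252–330 in the left crop), and clear of the lid. Pressing the catch.

```bash
python3 -m pendant '[[1,[3,0,15],[0,0,0]],[1,[1,0,5],[0,0,0]],[1,[0,0,3],[0,0,0]],[1,[0,0,0],[0,0,0]]]'; python3 -m pendant '[[1,[0,0,2],[0,0,0]],[1,[0,0,0],[0,0,0]]]'
```

```text
clock: 16.62
tool_pos: [0.485, -0.0643, 0.1573]
eef_rot: [-0.071, 0.993, 0.009, 0.09]
contact_force: [-1.9, -0.8, 12.0]
opening: 0.003
finger_force: 6.7
clock: 16.88
tool_pos: [0.485, -0.0643, 0.1568]
eef_rot: [-0.071, 0.993, 0.008, 0.09]
contact_force: [-6.7, -0.2, 30.6]
opening: 0.007
finger_force: 16.0
```

```bash
python3 -m pendant '[[1,[0,0,-8],[0,0,0]],[1,[10,0,-25],[0,0,0]],[1,[15,0,-40],[0,0,0]],[1,[15,0,-40],[0,10,0]],[1,[10,0,-40],[0,0,0]],[1,[0,0,0],[0,0,0]],[1,[0,0,0],[0,0,0]]]'; python3 -m pendant '[[1,[0,50,0],[0,0,0]],[1,[0,55,0],[0,0,0]],[1,[0,55,0],[0,0,0]],[1,[0,55,0],[0,0,0]],[1,[0,0,0],[0,0,0]],[1,[0,0,0],[0,0,0]],[1,[0,0,0],[0,0,0]],[1,[0,0,0],[0,0,0]]]'
python3 -m pendant '[[1,[0,0,0],[0,0,0]],[1,[0,0,0],[0,0,0]],[1,[0,0,0],[0,0,0]],[1,[0,0,0],[0,0,0]],[1,[0,0,0],[0,0,0]],[1,[0,0,0],[0,0,0]],[1,[0,0,0],[0,0,0]],[1,[0,0,0],[0,0,0]]]'
python3 - <<'E'
from plant import r,cams
import cv2
b=cams.snapshot("scene")["img"][160:320,240:440]
cv2.imwrite("pics/e.png",cv2.resize(b,(600,480),interpolation=2)[:,:,::-1])
E
```

```text
clock: 17.75
tool_pos: [0.4191, -0.0742, 0.2875]
eef_rot: [-0.072, 0.997, 0.004, 0.02]
contact_force: [-1.5, 0.1, -0.2]
opening: 0.001
finger_force: 0.0
clock: 18.75
tool_pos: [0.3888, 0.1371, 0.2888]
eef_rot: [-0.071, 0.997, 0.004, 0.02]
contact_force: [0.3, 0.2, 1.4]
opening: 0.008
finger_force: 0.0
clock: 19.75
tool_pos: [0.3886, 0.1385, 0.2889]
eef_rot: [-0.072, 0.997, 0.004, 0.021]
contact_force: [0.0, -0.2, 0.2]
opening: 0.005
finger_force: 0.0
```

View pics/e.png

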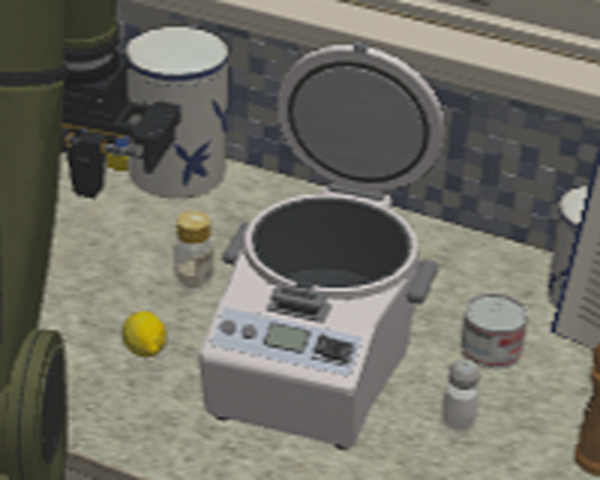

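The lid stands fully open (around (360,118)), the cooker is in place, and the arm touches nothing. Waiting a moment for the lid to settle, then handing in.

```bash
python3 -m pendant '[[1,[0,0,0],[0,0,0]],[1,[0,0,0],[0,0,0]],[1,[0,0,0],[0,0,0]],[1,[0,0,0],[0,0,0]],[1,[0,0,0],[0,0,0]],[1,[0,0,0],[0,0,0]]]'; python3 -c "
from plant import r
print(r.finish_job())"
```

```text
clock: 20.55
tool_pos: [0.3886, 0.1385, 0.2889]
eef_rot: [-0.072, 0.997, 0.004, 0.021]
contact_force: [-0.9, -0.4, -0.1]
opening: 0.003
finger_force: 0.0
the job is handed in; nothing more can be done
None
```

The job is handed in at about 20.6 s of the 45 s: I pressed mains off, then steam to venting, then the catch, and the last picture shows the lid standing open with the arm clear; the hand-in returned no verdict.

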